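# Tare the pan and weigh the cheese

## Task

Weigh the block of cheese in the pan: set the empty round pan centred on the scale's platter and let go, then tare it by pressing the scale's wide key, firmly but without forcing it, and holding it down steadily for a good second with nothing else in or touching the pan. Then lay the cheese flat in the middle of the pan and leave it there. Set things down gently, leave the two small keys alone, press no key once the cheese is in, and do not disturb the other goods on the table.

Things in the scene. Friction and masses are not known exactly. Their poses are not given: they have to be found in the camera images.
- scale: bench portion scale, grey housing 325 mm deep (x) by 260 mm wide (y), fixed on the table. Origin: at table height, 160 mm behind its front edge; x points from the front to the back, z up. Behind: steel platter. Front: console sloping up from 28 mm high at x = -160 mm to 82 mm at x = -66 mm (30 degrees), facing the robot; display in its upper half, row of three flat keys in its lower half.
- platter (a point): centre of the top face of the scale's platter, a flat steel plate 216 mm (scale x) by 236 mm (scale y), 88 mm above the table; it is rigid
- tare_key: tare key, the widest, at the scale's -y end of the row: flat, 75 mm (y) by 36 mm (x, up the slope), 3 mm proud of the console. Origin: centre of its face; z: outward normal, 30 degrees off vertical. Push along -z: it gives from 1 N, bottoms after 1.5 mm at 7 N, then is rigid. The tare is taken if the push stays above 8 N for 0.8 s unbroken; over 18 N damages the membrane.
- small_key_a: one of the two small keys, 45 mm wide by 36 mm, same make, at the operator's left-hand end of the row (53 mm centre to centre from the next). Origin and axes as for the tare key. Not to be pressed.
- small_key_b: the other small key, 45 mm wide by 36 mm, in the middle of the row, 8 mm of console between it and the tare key. Origin and axes as for the tare key. Not to be pressed.
- pan: empty round straight-sided aluminium pan, loose, 202 mm across the rim, 30 mm high, 0.18 kg. Origin: centre of its underside. Floor 3 mm thick; inner radius 89.5 mm; the rolled rim is 11 mm thick measured radially, from 90 to 101 mm from the axis and from 19 to 30 mm above the underside, and can be pinched from above.
- cheese_center (a point): centre of a loose block of hard cheese, 100 mm (its x) by 56 mm (its y) by 60 mm high (z), about 0.33 kg, on the cutting board; the point is 30 mm above its underside
- board: white cutting board under the cheese, 260 by 180 by 15 mm thick, does not move. Origin: centre of its underside.
- carton: bystander: closed cardboard carton 100 by 140 by 90 mm. Origin: centre of its underside.
- tub: bystander: white lidded tub, 116 mm across, 125 mm high. Origin: centre of its underside.
Mind the look-alikes: they are no part of the job. Several things look just like the pan: the one meant starts farthest to the robot's left.

How it is judged:
On the way, in this order (a step that is already met when the one before it is completed fails the run):
1. the empty pan stands flat on the platter, centred to 30 mm, let go and at rest (horizontal distance between pan and platter below 0.03 m and distance between pan and platter below 0.031 m and angle between pan's own z axis and vertical below 0.05 rad and linear speed of pan below 0.02 m/s and contact force between pan and the arm below 0.1 N and contact force between pan and the fingers below 0.1 N and contact force between pan and scale above 0.5 N and contact force between pan and cheese below 0.05 N), for 0.2 s.
2. the tare key is held above 8 N for 0.8 s while the empty pan stands untouched on the platter (contact force between tare_key and anything else above 8 N and horizontal distance between pan and platter below 0.03 m and contact force between pan and scale above 0.5 N and angle between pan's own z axis and vertical below 0.05 rad and contact force between pan and the arm below 0.1 N and contact force between pan and the fingers below 0.1 N and contact force between pan and cheese below 0.05 N), for 0.8 s.
At the end, for the whole second after the job is handed in: The pan stands flat on the platter, its centre within 30 mm of the platter's, and the cheese lies flat on the pan's floor, its centre within 30 mm of the pan's; both are at rest (horizontal distance between pan and platter below 0.03 m and distance between pan and platter below 0.031 m and angle between pan's own z axis and vertical below 0.05 rad and contact force between pan and scale above 0.5 N and horizontal distance between cheese_center and pan below 0.03 m and z of cheese_center in the frame of pan between 0.025 and 0.04 m and linear speed of each of cheese, pan below 0.02 m/s); the robot touches nothing.
It fails at once if the tare key is pressed harder than 18 N (contact force between tare_key and anything else above 18 N).
It fails at once if a small key is pressed (over 2 N) (contact force between any of small_key_a, small_key_b and anything else above 2 N).
It fails at once if the tare key is pressed (over 2 N) with the cheese in the pan (contact force between tare_key and anything else above 2 N and contact force between pan and cheese above 0.05 N).
It fails at once if the pan or the cheese is let fall (faster than 0.6 m/s out of the fingers), or the pan is rammed on the scale (over 80 N) ((linear speed of pan above 0.6 m/s and contact force between pan and the fingers below 0.1 N and contact force between pan and the arm below 0.1 N) or (linear speed of cheese above 0.6 m/s and contact force between cheese and the fingers below 0.1 N and contact force between cheese and the arm below 0.1 N) or contact force between pan and scale above 80 N).
It fails at once if a bystander is moved more than 30 mm (distance of any of carton, tub from where it was at the start of the episode above 0.03 m).
It also fails if it takes over 72 s, if anything falls off the work surface, if the arm or the gripper's body presses on something with over 40 N, if the wrist force passes 120 N, or if a joint passes its speed limit or range.

## Robot

A 7-joint arm with a two-finger parallel gripper is mounted at the origin on the work surface. World frame = base frame: x ahead of the robot, y to its left, z up, the work surface at z = 0. Lengths are in m, angles in rad, forces in N, time in s.
With the tool pointing down it reaches from about 0.4 to 0.875 m from the base axis. Payload 19.3 kg.
Tool frame: the origin (TCP) lies on the centre line of the jaws, within the pads' length; the fingertips stand 14 mm ahead of it and the grasp point (between the pads) lies 5 mm behind it; x points along the fingers, y is the direction in which the jaws open and shut, and the axes are right-handed (so a half turn about x gives the same grasp; the last joint's range is limited). The gripper opens to 85 mm and grips with 20 to 120 N. Pads are 22 mm wide; open, the fingers measure 114 mm over their backs; the gripper's body (76 mm by 85 mm) begins 54 mm behind the grasp point. The pads swing forward as they close: fully open they stand 13 mm farther back than shut.
Start: joints at [-0.07, 0.521, -0.036, 1.599, 0.021, 1.021, -0.113], TCP at [0.625, -0, 0.245] pointing down, gripper open.
Joint ranges: [-2.91, 2.91], [-0.3, 2.13], [-1.5, 1.42], [0.17, 2.43], [-1.26, 4.41], [0.16, 1.93], [-2.52, 2.52]. Speed limits (rad/s): [1.89, 1.89, 2.39, 2.39, 3.01, 3.01, 3.01].

## Interface

Orientations are given as [roll, pitch, yaw] about the fixed x, y, z axes, in that order (R = Rz(yaw) Ry(pitch) Rx(roll)).
In Python, from workcell import monitor, optics, bot gives the robot as it stands.
- The arm moves only by the tool arm_command, never from a script. Its arguments are lists of equal length, an entry for each row: "delta_pos": the shift along the tool's x, y, z as a fraction of full scale, a list of three; "rotation": the turn, a rotation vector about the tool's x, y, z as a fraction of full scale, a list of three. In form: {"delta_pos": [[dx, dy, dz], ...], "rotation": [[wx, wy, wz], ...]}. A call has 1 to 10 rows; each row shifts and turns the pose as measured when the row begins, along the tool's axes as they then stand; what a row does not reach is not made up. Full scale, the value 1, is 30 mm for a shift and 6 degrees for a turn. A row lasts 1/10 s, in which the tool goes at most 50 mm and 8.59 degrees, less where a joint would pass 70% of its speed; a pose out of reach is approached as far as the arm can. A call with a number of a shift or a turn outside -1 to 1 is refused whole. A call with a gripper value outside its range is refused whole. "gripper" is the closure, from -1 (fully open) to 1 (shut), so that 0 is half open, set as the call begins (left out, the last holds). The fingers move at their own pace and stop on an object; "grip_force" is the grip in N (left out, the last holds). Time passes only in rows, so rows that do not move let the fingers close. It gives the time, the measured TCP pose, the force and the opening at its end, in the units of the state.
- monitor.observe(): the state, without advancing time (a new reading comes with each control period).
- optics.grab_frame(name): name is "scene" or "side" or "wrist"; returns the picture (420x560x3 uint8, red, green, blue); there is no depth.
- optics.camera_params(name): a dict with "fx", "fy", "cx", "cy" (pixels), "origin" and "rotation" of the camera in the world. Camera axes: x right, y down, z forward; pixel columns grow to the right and rows downward; lengths in m; the calibration is good to about 2 mm. A picture is of the moment at which its call begins: read the wrist's pose just before it. camera_params takes no time and is no camera call; for the wrist camera it gives the pose at the moment of the call.
- bot.job_done(): hands the job in, once; it reports no verdict.
The state is a dict: "clock": time; "qpos": joint angles; "qd": joint speeds; "joint_efforts": joint torques, N m; "position": TCP position; "tool_rot": TCP orientation; "force": force on the tool from outside, world axes, zero at the start; "moment": the same for the moment, N m; "grip_width": finger opening in m.
Only numpy, scipy, OpenCV 4.12 (cv2) and the standard library are available. Lean on these libraries where they do the work, as an engineer would, in place of code of your own. Each camera call takes 0.05 s, during which the arm holds its last target. There are 200 camera calls.

## Working session

There is one attempt and no reset: what is moved stays moved. The work goes in short steps, Python scripts to look and compute and a tool call to move; the robot and the scene stay as the last step left them, time stands still between calls to the robot, and variables do not carry over. Pictures are saved under pics/ and viewed, about 8 in all and at most 12, crops included, and the job is handed in when it is done.

Besides the shell and the picture viewer there is one more tool, called after ">>>" by a JSON object that holds its "op" and its "data", one argument or row to a line. arm_command: Moves the arm, as the interface text tells. Its arguments: {"type":"object","properties":{"delta_pos":{"type":"array","items":{"type":"array","items":{"type":"number"}}},"rotation":{"type":"array","items":{"type":"array","items":{"type":"number"}}},"gripper":{"type":"number"},"grip_force":{"type":"number"}},"required":["delta_pos","rotation"]}

```bash
mkdir -p pics; ls; python3 - <<'E'
from workcell import monitor, optics, bot
import cv2
s=monitor.observe(); print(s)
for n in ("scene","side"):
    im=optics.grab_frame(n); cv2.imwrite(f"pics/{n}0.png",im[:,:,::-1]); print(n,optics.camera_params(n))
print(optics.camera_params("wrist"))
E
```

```text
pics
{'clock': 0.0, 'qpos': array([-0.07019908,  0.52202883, -0.03633013,  1.59996836,  0.02119564,
        1.0210979 , -0.11284741]), 'qd': array([-0.00177529, -0.00141138, -0.00013089, -0.00035699,  0.00102824,
        0.00044913,  0.00084541]), 'joint_efforts': array([-4.24098413e-03, -9.27110124e+01,  1.97758444e+00, -3.69928443e+01,
        1.76317629e-02,  8.19846697e-03, -6.58496788e-05]), 'position': array([ 6.24695641e-01, -3.21692866e-05,  2.44730652e-01]), 'tool_rot': array([-1.50472399,  1.5696787 , -3.07557925]), 'force': array([-0.19182032, -0.232315  , -0.31960604]), 'moment': array([ 0.01343809, -0.05922663, -0.04627353]), 'grip_width': 0.08520377314059391}
scene {'fx': 392.6990023589258, 'fy': 392.6990023589258, 'cx': 275.8534562979961, 'cy': 212.13760867564443, 'origin': array([1.03139727, 0.61555414, 0.63068677]), 'rotation': array([-2.14986131,  0.02486299,  2.39758647])}
side {'fx': 400.8107122570738, 'fy': 400.8107122570738, 'cx': 272.76629699305573, 'cy': 207.50638134832698, 'origin': array([ 0.05644665, -0.91049759,  0.64796211]), 'rotation': array([-2.09565004,  0.01384417, -0.42734284])}
{'fx': 367.75358956084483, 'fy': 367.75358956084483, 'cx': 280.27105764467996, 'cy': 205.43260948598868, 'origin': array([0.6236692 , 0.08388633, 0.3735317 ]), 'rotation': array([ 2.80917038e+00,  1.03360295e-03, -6.69396808e-04])}
```

View pics/scene0.png

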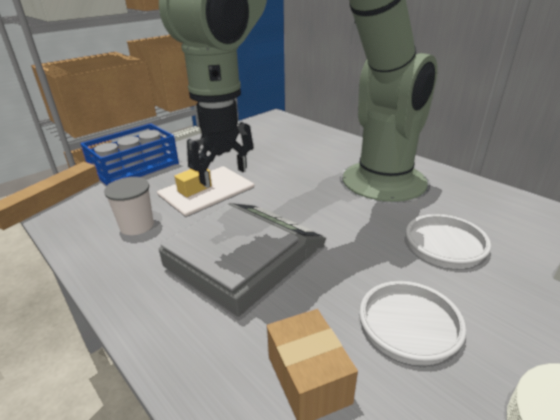

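View pics/side0.png

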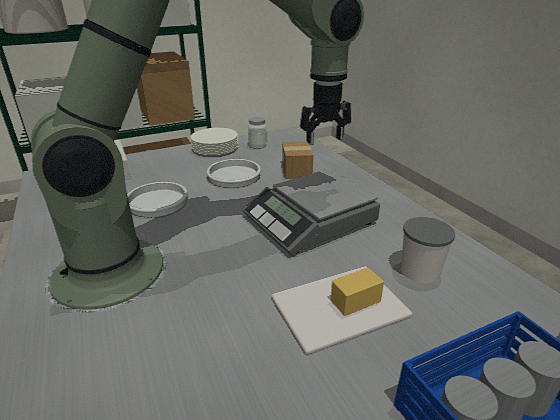

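Scene view: two identical pans at (412,320) and (448,240), a plate stack at (550,400), the scale at (243,250), and the cheese at (190,183) on the board. Side view: pans at (234,173) and (158,198), keys near (270,222), and the cheese at (357,291).

```bash
cat > h.py <<'E'
import numpy as np, cv2
from scipy.spatial.transform import Rotation as R
from scipy.optimize import least_squares
from workcell import monitor, optics, bot
def cam(n):
    p=optics.camera_params(n); return p, R.from_euler('xyz',p['rotation']).as_matrix()
def ray(n,uv,z,pc=None):
    p,M=pc or cam(n); d=M@np.array([(uv[0]-p['cx'])/p['fx'],(uv[1]-p['cy'])/p['fy'],1.])
    return p['origin']+d*(z-p['origin'][2])/d[2]
def proj(n,X,pc=None):
    p,M=pc or cam(n); c=(np.atleast_2d(X)-p['origin'])@M
    return np.c_[p['cx']+p['fx']*c[:,0]/c[:,2], p['cy']+p['fy']*c[:,1]/c[:,2]]
def snap(n,f):
    pc=cam(n); im=optics.grab_frame(n); cv2.imwrite(f,im[:,:,::-1]); return im,pc
def tool():
    s=monitor.observe(); return np.array(s['position']),R.from_euler('xyz',s['tool_rot']).as_matrix(),s
E
python3 - <<'E'
from h import *
for uv in [(412,318),(448,238)]: print('pan scene',ray('scene',uv,.03))
for uv in [(234,172),(158,196)]: print('pan side',ray('side',uv,.03))
print('carton',ray('scene',(310,340),.09),'tub',ray('scene',(129,188),.125))
print('cheese',ray('side',(357,278),.075),'key',ray('side',(270,222),.045))
print(tool()[1])
a=cv2.imread('pics/side0.png'); b=cv2.imread('pics/scene0.png')
cv2.imwrite('pics/side_c.png',cv2.resize(a[160:360,225:425],None,fx=3,fy=3,interpolation=cv2.INTER_CUBIC))
cv2.imwrite('pics/scene_c.png',cv2.resize(b[160:360,150:410][:, :],None,fx=3,fy=3,interpolation=cv2.INTER_CUBIC))
c=cv2.resize(b[200:400,310:510],None,fx=3,fy=3,interpolation=cv2.INTER_CUBIC)
cv2.imwrite('pics/pan_c.png',c)
E
```

```text
pan scene [0.48719008 0.39599241 0.03      ]
pan scene [0.19480871 0.31902018 0.03      ]
pan side [0.47086774 0.36106647 0.03      ]
pan side [0.1847792 0.2961027 0.03     ]
carton [0.7055877  0.32625123 0.09      ] tub [ 0.71376385 -0.3224115   0.125     ]
cheese [ 0.49756274 -0.36557817  0.075     ] key [ 0.43955611 -0.03024507  0.045     ]
[[-1.03020454e-03  9.99999469e-01 -1.03241215e-05]
 [-7.54745060e-05 -1.04018812e-05 -9.99999997e-01]
 [-9.99999466e-01 -1.03020376e-03  7.54851821e-05]]
```

View pics/side_c.png

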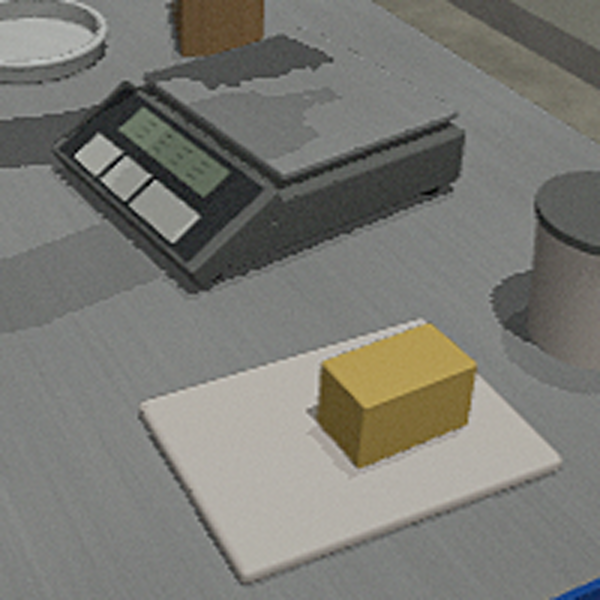

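View pics/scene_c.png

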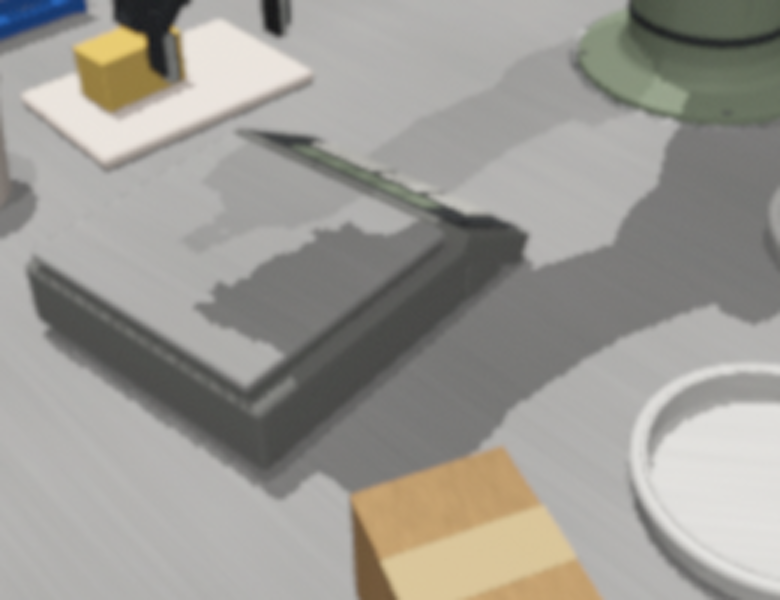

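The side crop shows the tare key at about (165,210), nearest the camera, and the cheese on the board. The scene crop shows the platter, carton, and target pan. The measured y values are 0.36–0.40 for the pan at (412,320) and about 0.31 for the one at (448,240). So the target is (412,320). Next is a wrist view of the scale.

```bash
python3 - <<'E'
from h import *
im,pc=snap('wrist','pics/w0.png'); 
cv2.imwrite('pics/w0b.png',cv2.resize(im[:,:,::-1],(784,588),interpolation=cv2.INTER_CUBIC))
E
```

```text
(no output)
```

View pics/w0b.png

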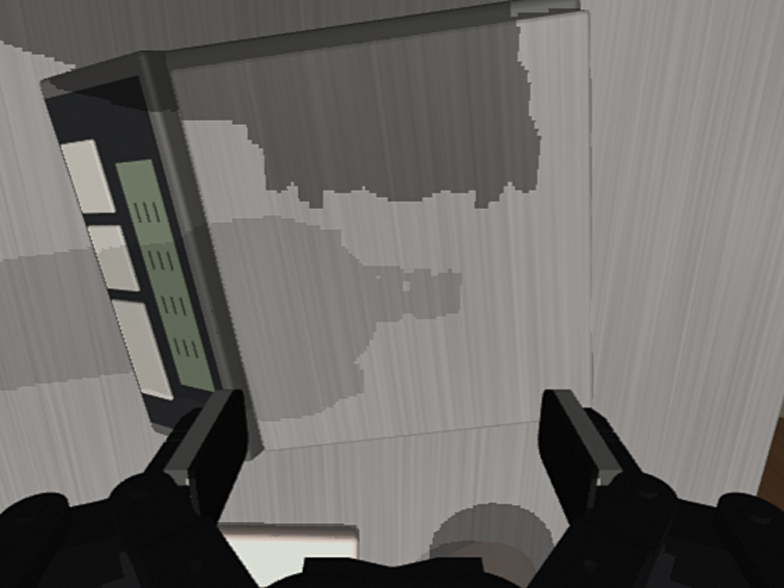

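```bash
cat > fit.py <<'E'
from h import *
import pickle
cs={n:cam(n) for n in('side','scene')}
cs['wrist']=cam('wrist')
sd=lambda x,y:((x+.5)/3-.5+225,(y+.5)/3-.5+160)
sc=lambda x,y:((x+.5)/3-.5+150,(y+.5)/3-.5+160)
w=lambda x,y:((x+.5)/1.4-.5,(y+.5)/1.4-.5)
T=np.deg2rad(30)
# scale
def pts(p):
    x,y,yaw,pdx,ky,ks=p
    P=lambda a,b,z:np.array([a,b,z])
    pl=lambda i,j:P(pdx+.108*i,.118*j,.088)
    k=lambda cy,wd,i,j:P(-.160+(ks+.018*i)*np.cos(T)-.003*np.sin(T),cy+wd*j,.028+(ks+.018*i)*np.sin(T)+.003*np.cos(T))
    L=[('wrist',w(170,70),pl(-1,1)),('wrist',w(590,12),pl(1,1)),('wrist',w(265,450),pl(-1,-1)),('wrist',w(592,414),pl(1,-1)),
     ('side',sd(285,178),pl(-1,-1)),('side',sd(458,115),pl(1,-1)),('side',sd(148,78),pl(-1,1)),
     ('scene',sc(250,388),pl(1,1)),('scene',sc(35,260),pl(1,-1)),
     ('wrist',w(45,88),P(-.16,.13,.028)),
     ('wrist',w(145,304),k(ky,.0375,1,1)),('wrist',w(172,400),k(ky,.0375,1,-1)),('wrist',w(110,298),k(ky,.0375,-1,1)),
     ('side',sd(200,213),k(ky,.0375,1,-1)),('side',sd(178,243),k(ky,.0375,-1,-1)),('side',sd(132,207),k(ky,.0375,-1,1)),
     ('wrist',w(97,140),k(ky+.121,.0225,1,1)),('wrist',w(117,212),k(ky+.121,.0225,1,-1)),
     ('side',sd(76,155),k(ky+.121,.0225,-1,1)),('side',sd(100,134),k(ky+.121,.0225,1,1)),
     ('side',sd(55,152),P(-.16,.13,.028)),('side',sd(125,84),P(-.066,.13,.082)),('side',sd(274,190),P(-.066,-.13,.082))]
    Rz=R.from_euler('z',yaw).as_matrix()
    return [(n,np.array(uv),Rz@X+[x,y,0]) for n,uv,X in L]
def res(p): return np.ravel([proj(n,X,cs[n])[0]-uv for n,uv,X in pts(p)])
r=least_squares(res,[.57,0,.2,.05,-.053,.03],loss='soft_l1'); p=r.x
print('scale',p.round(4)); 
for (n,uv,X),e in zip(pts(p),res(p).reshape(-1,2)): print(n,e.round(1),end='; ')
c=lambda a,b:R.from_euler('z',p[2]).as_matrix()[:2,:2]@[a,b]+p[:2]
print('\nplatter',c(p[3],0),'tare',c(-.160+p[5]*np.cos(T)-.0015,p[4]),'z',.028+p[5]*.5+.0026)
Q=[((321,363),(-1,1,1)),((432,323),(1,1,1)),((476,366),(1,-1,1)),((364,408),(-1,-1,1)),((358,467),(-1,-1,-1)),((472,425),(1,-1,-1)),((318,415),(-1,1,-1))]
def rc(p):
    Rz=R.from_euler('z',p[2]).as_matrix()
    return np.ravel([proj('side',Rz@(np.array(s)*[.05,.028,.03])+[p[0],p[1],.045],cs['side'])[0]-sd(*uv) for uv,s in Q])
r=least_squares(rc,[.5,-.36,0.2]); print('cheese',r.x.round(4),rc(r.x).round(1))
E
python3 fit.py
```

```text
scale [ 0.5794 -0.007   0.1285  0.0512 -0.0523  0.0249]
wrist [-2.   0.9]; wrist [ 1.4 -1.2]; wrist [-0.9  3.3]; wrist [0.9 3.2]; side [-0.6 -1. ]; side [ 1.1 -1.4]; side [-1.7 -1.2]; scene [-1.6 -2.5]; scene [-2.3 -5. ]; wrist [-2.9 -5.3]; wrist [-0.1 -0.9]; wrist [2.  0.1]; wrist [2.5 0.7]; side [0.6 1.3]; side [-1.8  0.5]; side [-1.  -0.4]; wrist [-1.6 -0.7]; wrist [0.2 0.6]; side [-0.7  0.8]; side [ 0.1 -0.2]; side [-0.9 -1.5]; side [ 1.5 -2.2]; side [ 3.  -0.1]; 
platter [ 6.30129599e-01 -4.21145099e-04] tare [ 0.44728259 -0.07679023] z 0.04303073876966679
cheese [ 0.4956 -0.3722  0.0114] [-0.3 -1.6  0.3 -1.   1.6 -0.6 -0.  -0.6 -0.2  1.  -0.5  0.5 -0.9  1.8]
```

The fits agree to about 3 mm: platter (0.630, 0.000, 0.088), tare key (0.447, -0.077, 0.043), cheese (0.496, -0.372) with yaw near 0. Next I move over the target pan at (412,320) for a close check.

>>> {"op": "arm_command", "data": {
  "delta_pos": [
    [0,-0.4,-1],
    [0,-0.4,-1],
    [0,-0.4,-1],
    [0,-0.4,-1],
    [0,-0.4,-1],
    [0,-0.4,-1],
    [0,-0.4,-1],
    [0,-0.4,-1],
    [0,-0.4,-1],
    [0,-0.4,-1]
  ],
  "rotation": [
    [0,0,0],
    [0,0,0],
    [0,0,0],
    [0,0,0],
    [0,0,0],
    [0,0,0],
    [0,0,0],
    [0,0,0],
    [0,0,0],
    [0,0,0]
  ]
}}

```text
clock: 1.15
position: [0.5014, 0.3056, 0.2423]
tool_rot: [-0.798, 1.566, -2.377]
force: [0.2, 1.1, 0.3]
grip_width: 0.0853
```

>>> {"op": "arm_command", "data": {
  "delta_pos": [
    [0,-0.4,-1],
    [0,-0.4,-1],
    [0,0,0],
    [0,0,0]
  ],
  "rotation": [
    [0,0,0],
    [0,0,0],
    [0,0,0],
    [0,0,0]
  ]
}}

```text
clock: 1.55
position: [0.4735, 0.3725, 0.2412]
tool_rot: [-1.09, 1.564, -2.663]
force: [-0.1, 0.0, 0.4]
grip_width: 0.0854
```

```bash
python3 - <<'E'
from h import *
im,pc=snap('wrist','pics/w1.png'); p,M,s=tool(); print(p,M.round(3))
cv2.imwrite('pics/w1b.png',cv2.resize(im[:,:,::-1],(784,588),interpolation=cv2.INTER_CUBIC))
import pickle; pickle.dump(pc,open('w1.pkl','wb'))
E
```

```text
[0.4733859  0.37273236 0.24128939] [[-0.006  1.    -0.002]
 [-0.003 -0.002 -1.   ]
 [-1.    -0.006  0.003]]
```

View pics/w1b.png

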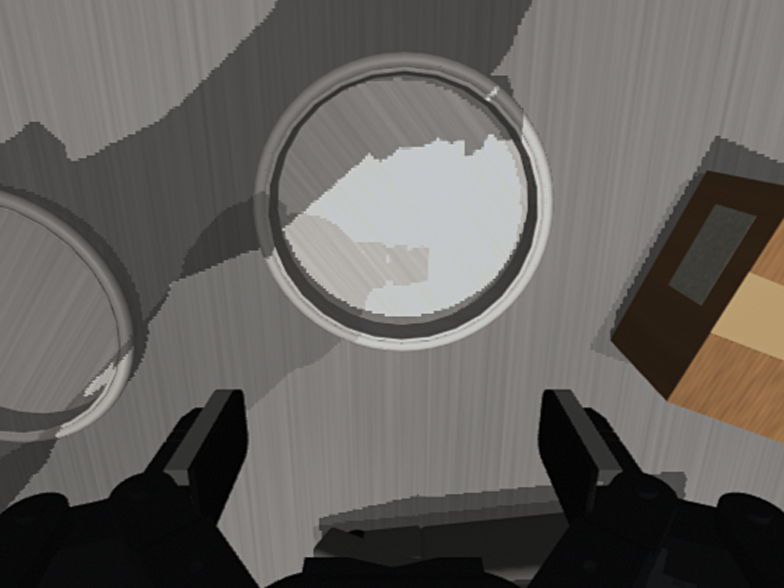

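The target pan is centred near (405,202) in this view. Its outer rim spans columns 256–552 and rows 52–350. The neighbouring pan sits to the left at (30,320), and the carton is at right.

```bash
python3 - <<'E'
from h import *
import pickle
pc=pickle.load(open('w1.pkl','rb')); w=lambda x,y:((x+.5)/1.4-.5,(y+.5)/1.4-.5)
t=np.linspace(0,2*np.pi,90)
def f(q):
    C=proj('wrist',np.c_[q[0]+.101*np.cos(t),q[1]+.101*np.sin(t),0*t+.026],pc)
    return np.array([C[:,0].min()-w(256,0)[0],C[:,0].max()-w(552,0)[0],C[:,1].min()-w(0,52)[1],C[:,1].max()-w(0,350)[1]])
r=least_squares(f,[.48,.39]);print(r.x,f(r.x))
for uv in [(612,342),(708,172),(668,400)]:print(ray('wrist',w(*uv),.0 if uv[0]==612 else .09,pc))
cv=cam('side');print('side pan px',proj('side',[[*r.x,.03]]),proj('scene',[[*r.x,.03]]))
E
```

```text
[0.47859741 0.38844463] [-1.79161992  1.78322628 -0.25997382  0.80219408]
[0.64342723 0.28258574 0.        ]
[0.63932045 0.42435792 0.09      ]
[0.64209332 0.2854165  0.09      ]
side pan px [[233.47223992 168.7936711 ]] [[410.94848731 313.55511679]]
```

>>> {"op": "arm_command", "data": {
  "delta_pos": [
    [0.8,-0.7,-0.12],
    [0.8,-0.7,-0.12],
    [0.8,-0.7,-0.12],
    [0.8,-0.7,-0.12],
    [0.8,-0.5,-0.1],
    [0,0,0],
    [0,0,0]
  ],
  "rotation": [
    [0,0,0],
    [0,0,0],
    [0,0,0],
    [0,0,0],
    [0,0,0],
    [0,0,0],
    [0,0,0]
  ]
}}

```text
clock: 2.3
position: [0.3763, 0.3843, 0.1191]
tool_rot: [-0.674, 1.567, -2.257]
force: [1.0, 0.3, 0.1]
grip_width: 0.0854
```

```bash
python3 - <<'E'
from h import *
p,M,s=tool(); print(p,M.round(4)); print('tool delta/30mm',M.T@(np.array([.383,.388,.060])-p)/.03, 'rotvec/6deg',R.from_matrix(M.T@np.array([[0,1,0],[0,0,-1],[-1,0,0]]).astype(float)).as_rotvec(degrees=True)/6)
E
```

```text
[0.37634256 0.38426215 0.1191317 ] [[-0.0023  0.9999 -0.0127]
 [-0.0029 -0.0127 -0.9999]
 [-1.     -0.0023  0.0029]]
tool delta/30mm [ 1.97016411  0.22487579 -0.13310873] rotvec/6deg [-0.12101013  0.02753815  0.02226224]
```

>>> {"op": "arm_command", "data": {
  "delta_pos": [
    [0.7,0.22,-0.13],
    [0.7,0,0],
    [0.6,0,0],
    [0.5,0,0],
    [0,0,0]
  ],
  "rotation": [
    [-0.12,0,0],
    [0,0,0],
    [0,0,0],
    [0,0,0],
    [0,0,0]
  ]
}}

```text
clock: 2.8
position: [0.3916, 0.3874, 0.0472]
tool_rot: [2.005, 1.565, 0.427]
force: [-0.4, -0.3, 1.1]
grip_width: 0.0853
```

```bash
python3 - <<'E'
from h import *
p,M,s=tool(); print(p,s['force'],s['grip_width']); print('tool delta/30mm',M.T@(np.array([.383,.388,.024])-p)/.03, 'rotvec/6deg',R.from_matrix(M.T@np.array([[0,1,0],[0,0,-1],[-1,0,0]]).astype(float)).as_rotvec(degrees=True)/6)
im,pc=snap('wrist','pics/w2.png')
E
```

```text
[0.39163939 0.38741488 0.04724382] [-0.43800452 -0.32099655  1.11716213] 0.08529270109561844
tool delta/30mm [ 0.77320843 -0.29245187 -0.01546923] rotvec/6deg [-0.06702305 -0.02465035 -0.05366116]
```

View pics/w2.png

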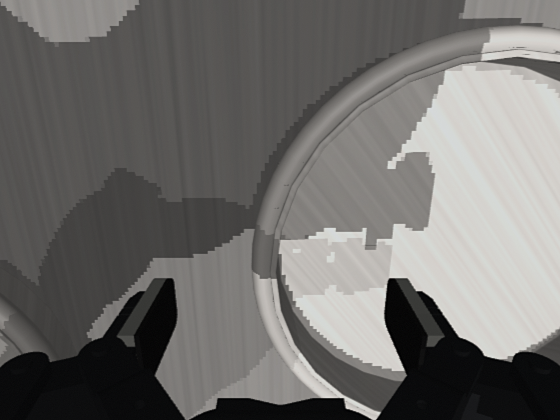

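The rim lies between the jaws (column about 268, jaw centre 280), which matches the planned shift. I'll descend and grip.

>>> {"op": "arm_command", "data": {
  "delta_pos": [
    [0.4,-0.2,0],
    [0.38,-0.1,0],
    [0,0,0]
  ],
  "rotation": [
    [-0.06,0,-0.05],
    [0,0,0],
    [0,0,0]
  ]
}}

```text
clock: 3.15
position: [0.3837, 0.3885, 0.0253]
tool_rot: [2.671, 1.564, 1.099]
force: [0.0, 0.3, -0.8]
grip_width: 0.0855
```

>>> {"op": "arm_command", "data": {
  "delta_pos": [
    [0,0,0],
    [0,0,0],
    [0,0,0],
    [0,0,0],
    [0,0,0],
    [0,0,0],
    [0,0,0],
    [0,0,0],
    [0,0,0]
  ],
  "rotation": [
    [0,0,0],
    [0,0,0],
    [0,0,0],
    [0,0,0],
    [0,0,0],
    [0,0,0],
    [0,0,0],
    [0,0,0],
    [0,0,0]
  ],
  "gripper": 1,
  "grip_force": 70
}}

```text
clock: 4.05
position: [0.3841, 0.3897, 0.0266]
tool_rot: [2.618, 1.562, 1.047]
force: [-0.5, 0.4, -0.5]
grip_width: 0.0112
```

Gripped at an opening of 11.2 mm, which matches the rim. Lifting now.

>>> {"op": "arm_command", "data": {
  "delta_pos": [
    [-0.2,0,0],
    [-0.5,0,0],
    [-0.8,0,0],
    [-1,0,0],
    [-1,0,0],
    [-1,0,0],
    [-0.6,0,0],
    [0,0,0]
  ],
  "rotation": [
    [0,0,0],
    [0,0,0],
    [0,0,0],
    [0,0,0],
    [0,0,0],
    [0,0,0],
    [0,0,0],
    [0,0,0]
  ]
}}

```text
clock: 4.85
position: [0.3827, 0.3866, 0.1915]
tool_rot: [2.632, 1.563, 1.059]
force: [0.2, -0.0, -3.7]
grip_width: 0.011
```

```bash
cat > go.py <<'E'
from h import *
import sys
G=np.array([[0,1,0],[0,0,-1],[-1,0,0]],float)
def go(t,Rg=G):
    p,M,s=tool(); print('p',p.round(4),'F',s['force'].round(1),'M',s['moment'].round(2),'w',round(s['grip_width'],4),'t',s['clock'])
    print('delta units',(M.T@(np.array(t)-p)/.03).round(2),'rot units',(R.from_matrix(M.T@Rg).as_rotvec(degrees=True)/6).round(2))
if __name__=='__main__': go([float(a) for a in sys.argv[1:4]])
E
python3 go.py .5345 0 .19; python3 -c "
from h import *
snap('wrist','pics/w3.png')"
```

```text
p [0.3827 0.3866 0.1915] F [ 0.2 -0.  -3.7] M [-0.02  0.22 -0.05] w 0.011 t 4.85
delta units [-1.000e-02  5.080e+00  1.288e+01] rot units [-0.02 -0.06 -0.04]
```

View pics/w3.png

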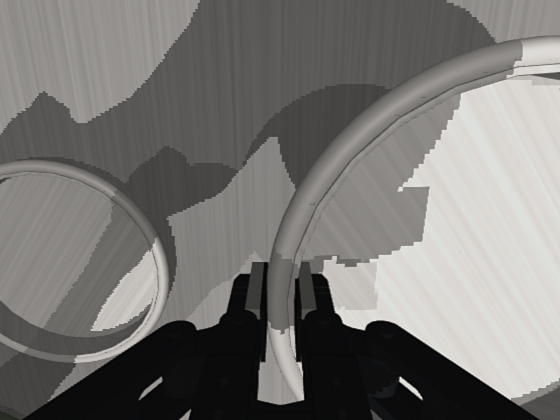

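The pan is held by its left rim, with the jaws near (280,290) in this view. I'll carry it over the platter.

>>> {"op": "arm_command", "data": {
  "delta_pos": [
    [0,0.15,0.4],
    [0,0.3,0.8],
    [0,0.4,1],
    [0,0.4,1],
    [0,0.4,1],
    [0,0.4,1],
    [0,0.4,1],
    [0,0.4,1],
    [0,0.4,1],
    [0,0.4,1]
  ],
  "rotation": [
    [0,0,0],
    [0,0,0],
    [0,0,0],
    [0,0,0],
    [0,0,0],
    [0,0,0],
    [0,0,0],
    [0,0,0],
    [0,0,0],
    [0,0,0]
  ]
}}

```text
clock: 5.9
position: [0.4886, 0.0926, 0.1798]
tool_rot: [-1.288, 1.558, -2.856]
force: [0.3, 1.3, -2.6]
grip_width: 0.011
```

>>> {"op": "arm_command", "data": {
  "delta_pos": [
    [0,0.4,1],
    [0,0.4,0.9],
    [0,0.3,0.7],
    [0,0.15,0.3],
    [0,0,0],
    [0,0,0]
  ],
  "rotation": [
    [0,0,0],
    [0,0,0],
    [0,0,0],
    [0,0,0],
    [0,0,0],
    [0,0,0]
  ]
}}

```text
clock: 6.5
position: [0.5228, -0.0069, 0.1738]
tool_rot: [-1.269, 1.546, -2.847]
force: [0.4, 0.1, -2.0]
grip_width: 0.0107
```

```bash
python3 go.py .5345 0 .135
```

```text
p [ 0.5228 -0.0069  0.1738] F [ 0.4  0.1 -2. ] M [0.02 0.11 0.07] w 0.0107 t 6.5
delta units [ 1.28  0.42 -0.24] rot units [-0.06  0.07  0.23]
```

>>> {"op": "arm_command", "data": {
  "delta_pos": [
    [0.3,0.2,-0.12],
    [0.4,0.2,-0.1],
    [0.3,0,0],
    [0.2,0,0],
    [0,0,0]
  ],
  "rotation": [
    [-0.03,0.05,0.12],
    [-0.03,0,0.12],
    [0,0,0],
    [0,0,0],
    [0,0,0]
  ]
}}

```text
clock: 7.0
position: [0.5324, 0.0048, 0.1357]
tool_rot: [-0.861, 1.57, -2.426]
force: [0.4, 0.8, -1.7]
grip_width: 0.0109
```

```bash
python3 go.py .5345 0 .120; python3 - <<'E'
from h import *
im,pc=snap('side','pics/s4.png'); im2,_=snap('scene','pics/sc4.png')
a=cv2.resize(im[130:290,200:400,::-1],None,fx=3,fy=3,interpolation=cv2.INTER_CUBIC)
cv2.imwrite('pics/s4c.png',a)
E
```

```text
p [0.5324 0.0048 0.1357] F [ 0.4  0.8 -1.7] M [0.04 0.19 0.03] w 0.0109 t 7.0
delta units [0.52 0.07 0.16] rot units [0.06 0.   0.01]
```

View pics/s4c.png

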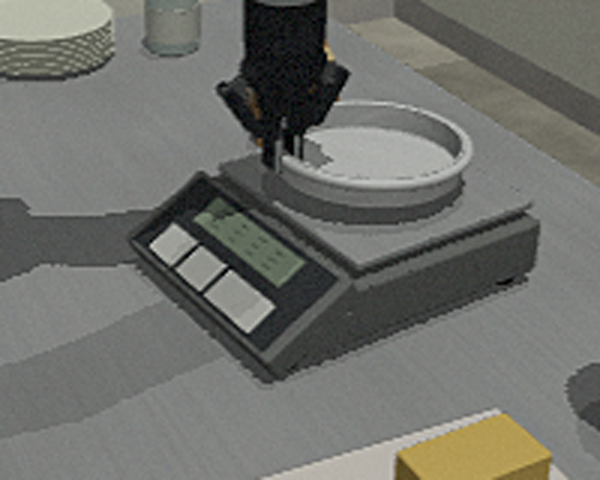

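The pan hovers level over the platter, and the fingers clear the console. I'll lower it gently.

>>> {"op": "arm_command", "data": {
  "delta_pos": [
    [0.2,0.05,0.1],
    [0.2,0,0.05],
    [0.15,0,0],
    [0.1,0,0],
    [0,0,0]
  ],
  "rotation": [
    [0.05,0,0],
    [0,0,0],
    [0,0,0],
    [0,0,0],
    [0,0,0]
  ]
}}

```text
clock: 7.6
position: [0.5351, -0.0008, 0.1162]
tool_rot: [1.347, 1.569, -0.224]
force: [-1.1, 0.0, -1.2]
grip_width: 0.0112
```

>>> {"op": "arm_command", "data": {
  "delta_pos": [
    [0.05,0,0],
    [0.05,0,0],
    [0.05,0,0],
    [0,0,0]
  ],
  "rotation": [
    [0,0,0],
    [0,0,0],
    [0,0,0],
    [0,0,0]
  ]
}}

```text
clock: 8.0
position: [0.5352, -0.0007, 0.1148]
tool_rot: [1.411, 1.567, -0.161]
force: [-1.2, 0.1, -0.3]
grip_width: 0.0109
```

>>> {"op": "arm_command", "data": {
  "delta_pos": [
    [0.05,0,0],
    [0.05,0,0],
    [0,0,0]
  ],
  "rotation": [
    [0,0,0],
    [0,0,0],
    [0,0,0]
  ]
}}

```text
clock: 8.3
position: [0.5356, -0.0007, 0.1147]
tool_rot: [1.47, 1.565, -0.102]
force: [-1.8, 0.9, 0.7]
grip_width: 0.0109
```

In contact with the platter. Opening halfway and retracting upward.

>>> {"op": "arm_command", "data": {
  "delta_pos": [
    [0,0,0],
    [0,0,0],
    [0,0,0],
    [0,0,0],
    [0,0,0],
    [0,0,0]
  ],
  "rotation": [
    [0,0,0],
    [0,0,0],
    [0,0,0],
    [0,0,0],
    [0,0,0],
    [0,0,0]
  ],
  "gripper": 0
}}

```text
clock: 8.9
position: [0.536, -0.0006, 0.1143]
tool_rot: [1.503, 1.564, -0.068]
force: [0.2, -0.5, 0.3]
grip_width: 0.0425
```

>>> {"op": "arm_command", "data": {
  "delta_pos": [
    [-0.3,0,0],
    [-0.6,0,0],
    [-1,0,0],
    [-1,0,0],
    [-1,0,0],
    [0,0,0],
    [0,0,0]
  ],
  "rotation": [
    [0,0,0],
    [0,0,0],
    [0,0,0],
    [0,0,0],
    [0,0,0],
    [0,0,0],
    [0,0,0]
  ]
}}

```text
clock: 9.6
position: [0.5348, -0.0005, 0.2389]
tool_rot: [1.536, 1.564, -0.036]
force: [-1.0, -0.4, 0.1]
grip_width: 0.0427
```

```bash
python3 go.py .447 -.077 .10;python3 - <<'E'
from h import *
im,pc=snap('wrist','pics/w5.png')
E
```

```text
p [ 5.348e-01 -5.000e-04  2.389e-01] F [-1.  -0.4  0.1] M [-0.02 -0.02  0.02] w 0.0427 t 9.6
delta units [ 4.61 -2.95  2.55] rot units [-0.01  0.   -0.06]
```

View pics/w5.png

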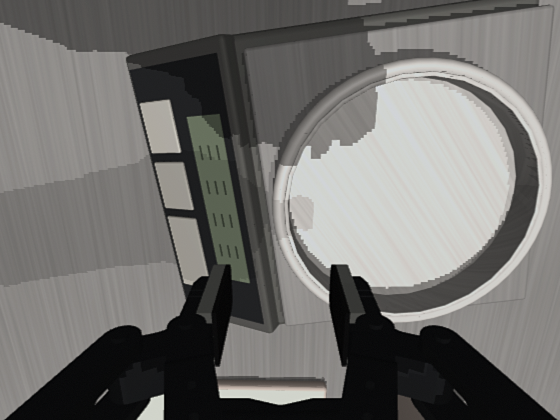

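The pan sits on the platter with its rim spanning columns 274–551 and rows 58–322. The keys are clearly visible: a near (160,127), b near (174,187), tare near (185,250).

```bash
python3 - <<'E'
from h import *
pc=cam('wrist'); T=np.pi/6
K=[(0,.0375,-1,1,168,218),(0,.0375,1,1,193,216),(0,.0375,1,-1,203,286),(.068,.0225,-1,1,155,164),(.068,.0225,1,1,185,160),(.068,.0225,1,-1,194,210),(.068,.0225,-1,-1,163,213),
(.121,.0225,-1,1,139,102),(.121,.0225,1,1,172,99),(.121,.0225,1,-1,182,152),(.121,.0225,-1,-1,150,155)]
def X(q,cy,w,i,j):
    v=R.from_euler('z',q[2]).as_matrix()@np.array([.018*i*np.cos(T),cy+w*j,.018*i*np.sin(T)]);return v+[q[0],q[1],.043]
f=lambda q:np.ravel([proj('wrist',X(q,*k[:4]),pc)[0]-k[4:] for k in K])
r=least_squares(f,[.447,-.077,.13],loss='soft_l1');print('tare',r.x,f(r.x).round(1))
t=np.linspace(0,2*np.pi,90)
def g(q):
    C=proj('wrist',np.c_[q[0]+.101*np.cos(t),q[1]+.101*np.sin(t),0*t+.114],pc)
    return np.array([C[:,0].min()-274,C[:,0].max()-551,C[:,1].min()-58,C[:,1].max()-322])
r=least_squares(g,[.63,0]);print('pan',r.x,g(r.x))
for uv in [(245,50),(552,4),(523,297)]: print('platter corner',ray('wrist',uv,.088,pc))
E
```

```text
tare [ 0.44449255 -0.07686393  0.1060655 ] [-1.6 -2.9  1.3  2.4  5.3  3.2 -0.5 -2.6 -1.8  2.  -1.3  0.3  1.7 -5.7
  2.2 -0.  -1.3  0.  -0.6  0.9  2.5 -2.2]
pan [ 0.63011304 -0.0052649 ] [-1.09476802  1.08282603 -0.04565622  0.44134284]
platter corner [0.51010651 0.10230038 0.088     ]
platter corner [0.71950389 0.13096226 0.088     ]
platter corner [ 0.74929469 -0.09962925  0.088     ]
```

```bash
cat > key.py <<'E'
from go import *
def Rk(tilt,sgn,yaw=.12):
    c,s=np.cos(yaw),np.sin(yaw); x=np.array([np.sin(tilt)*c,np.sin(tilt)*s,-np.cos(tilt)]); y=sgn*np.array([-s,c,0]); return np.c_[x,y,np.cross(x,y)]
K=np.array([.446,-.077,.043])
if __name__=='__main__':
    print('q',monitor.observe()['qpos'].round(2))
    for d,t,sg in ((.06,0,1),(.06,0,-1),(.06,.4,1),(.06,.4,-1)):
        n=-Rk(t,sg)[:,0]; print(d,t,sg,end=' '); go(K+n*(.014)+np.array([-.5,0,.866])*d,Rk(t,sg))
E
python3 key.py
```

```text
q [-0.07  0.38 -0.06  1.85  0.03  0.9  -0.14]
0.06 0 1 p [ 5.349e-01 -5.000e-04  2.389e-01] F [0.9 0.3 1.1] M [-0.    0.05  0.03] w 0.0427 t 9.65
delta units [ 4.3  -3.99  2.55] rot units [-16.15   0.06  -0.05]
0.06 0 -1 p [ 5.349e-01 -5.000e-04  2.389e-01] F [0.9 0.3 1.1] M [-0.    0.05  0.03] w 0.0427 t 9.65
delta units [ 4.3  -3.99  2.55] rot units [13.85 -0.04 -0.05]
0.06 0.4 1 p [ 5.349e-01 -5.000e-04  2.389e-01] F [0.9 0.3 1.1] M [-0.    0.05  0.03] w 0.0427 t 9.65
delta units [ 4.34 -4.17  2.57] rot units [-15.92  -2.8    3.18]
0.06 0.4 -1 p [ 5.349e-01 -5.000e-04  2.389e-01] F [0.9 0.3 1.1] M [-0.    0.05  0.03] w 0.0427 t 9.65
delta units [ 4.34 -4.17  2.57] rot units [13.66  3.08  2.71]
```

>>> {"op": "arm_command", "data": {
  "delta_pos": [
    [0,0,0],
    [0,0,0],
    [0,0,0],
    [0,0,0],
    [0,0,0],
    [0,0,0],
    [0,0,0],
    [0,0,0],
    [0,0,0],
    [0,0,0]
  ],
  "rotation": [
    [1,0,0],
    [1,0,0],
    [1,0,0],
    [1,0,0],
    [1,0,0],
    [1,0,0],
    [1,0,0],
    [1,0,0],
    [1,0,0],
    [1,0,0]
  ],
  "gripper": 1
}}

```text
clock: 10.65
position: [0.5309, -0.0011, 0.2307]
tool_rot: [-0.173, 1.563, -2.832]
force: [-0.2, -0.5, -0.3]
grip_width: 0.0006
```

>>> {"op": "arm_command", "data": {
  "delta_pos": [
    [0,0,0],
    [0,0,0],
    [0,0,0],
    [0,0,0],
    [0,0,0],
    [0,0,0]
  ],
  "rotation": [
    [1,0,0],
    [1,0,0],
    [1,0,0],
    [0.85,0,0],
    [0,0,0],
    [0,0,0]
  ]
}}

```text
clock: 11.25
position: [0.5285, -0.0011, 0.2258]
tool_rot: [0.239, 1.554, -2.84]
force: [0.2, -0.7, -0.5]
grip_width: -0.0003
```

```bash
python3 key.py
```

```text
q [-0.33  0.41  0.29  1.87 -0.14  0.89 -1.48]
0.06 0 1 p [ 0.5285 -0.0011  0.2258] F [ 0.2 -0.7 -0.5] M [-0.05 -0.01 -0.02] w -0.0003 t 11.25
delta units [3.97 2.28 3.84] rot units [29.45 -0.05 -0.24]
0.06 0 -1 p [ 0.5285 -0.0011  0.2258] F [ 0.2 -0.7 -0.5] M [-0.05 -0.01 -0.02] w -0.0003 t 11.25
delta units [3.97 2.28 3.84] rot units [-0.55  0.15 -0.03]
0.06 0.4 1 p [ 0.5285 -0.0011  0.2258] F [ 0.2 -0.7 -0.5] M [-0.05 -0.01 -0.02] w -0.0003 t 11.25
delta units [4.   2.29 4.02] rot units [28.83 -0.22 -6.09]
0.06 0.4 -1 p [ 0.5285 -0.0011  0.2258] F [ 0.2 -0.7 -0.5] M [-0.05 -0.01 -0.02] w -0.0003 t 11.25
delta units [4.   2.29 4.02] rot units [-0.53  3.97 -0.14]
```

>>> {"op": "arm_command", "data": {
  "delta_pos": [
    [0.3,0.5,0.8],
    [0.3,0.5,0.9],
    [0.3,0.5,0.9],
    [0.3,0.5,0.9],
    [0.3,0.3,0.4],
    [0,0,0],
    [0,0,0]
  ],
  "rotation": [
    [-0.2,0,0],
    [-0.2,0.4,0],
    [-0.1,0.5,0],
    [0,0.5,0],
    [0,0.5,0],
    [0,0.3,0],
    [0,0,0]
  ]
}}

```text
clock: 11.95
position: [0.4159, -0.0839, 0.1742]
tool_rot: [3.1, 1.35, 0.097]
force: [0.6, 0.1, -0.2]
grip_width: 0.0
```

```bash
python3 key.py
```

```text
q [-0.08  0.25  0.2   2.34 -0.26  0.36 -1.09]
0.06 0 1 p [ 0.4159 -0.0839  0.1742] F [ 0.6  0.1 -0.2] M [0.  0.3 0. ] w 0.0 t 11.95
delta units [ 2.13 -0.25  0.44] rot units [-29.64   0.11  -3.28]
0.06 0 -1 p [ 0.4159 -0.0839  0.1742] F [ 0.6  0.1 -0.2] M [0.  0.3 0. ] w 0.0 t 11.95
delta units [ 2.13 -0.25  0.44] rot units [ 0.18 -2.11 -0.07]
0.06 0.4 1 p [ 0.4159 -0.0839  0.1742] F [ 0.6  0.1 -0.2] M [0.  0.3 0. ] w 0.0 t 11.95
delta units [ 2.12 -0.25  0.63] rot units [-29.69   0.05   2.67]
0.06 0.4 -1 p [ 0.4159 -0.0839  0.1742] F [ 0.6  0.1 -0.2] M [0.  0.3 0. ] w 0.0 t 11.95
delta units [ 2.12 -0.25  0.63] rot units [ 0.19  1.71 -0.03]
```

```bash
cat > key2.py <<'E'
from key import *
n=np.array([-.5*np.cos(.12),-.5*np.sin(.12),.866])
p,M,s=tool(); Rg=Rk(.22,-1); E=p+M@[.014,0,-.011]
print('p',p.round(4),'t',s['clock'],'F',s['force'].round(1),'|F|n',round(s['force']@n,1),'q',s['qpos'].round(2))
print('edge height over key along n (mm)',((E-K)@n*1e3).round(1),'rot',(R.from_matrix(M.T@Rg).as_rotvec(degrees=True)/6).round(2))
for h in (.03,.010,0): print(h,(M.T@(K+n*h-E)/.03).round(2))
E
python3 key2.py
```

```text
p [ 0.4159 -0.0839  0.1742] t 11.95 F [ 0.6  0.1 -0.2] |F|n -0.5 q [-0.08  0.25  0.2   2.34 -0.26  0.36 -1.09]
edge height over key along n (mm) 112.3 rot [ 0.18 -0.01 -0.05]
0.03 [ 3.07 -0.13  0.62]
0.01 [ 3.71 -0.13  0.42]
0 [ 4.02 -0.13  0.32]
```

>>> {"op": "arm_command", "data": {
  "delta_pos": [
    [0.7,-0.04,0.15],
    [0.8,-0.04,0.15],
    [0.8,-0.03,0.15],
    [0.6,0,0.15],
    [0,0,0],
    [0,0,0]
  ],
  "rotation": [
    [0.1,0,0],
    [0.08,0,0],
    [0,0,0],
    [0,0,0],
    [0,0,0],
    [0,0,0]
  ]
}}

```text
clock: 12.55
position: [0.4204, -0.0766, 0.1032]
tool_rot: [-3.114, 1.35, 0.157]
force: [0.7, -0.6, -0.2]
grip_width: -0.0001
```

```bash
python3 key2.py
```

```text
p [ 0.4204 -0.0766  0.1032] t 12.55 F [ 0.7 -0.6 -0.2] |F|n -0.5 q [-0.05  0.43  0.16  2.38 -0.77  0.17 -0.6 ]
edge height over key along n (mm) 48.2 rot [ 0.09 -0.    0.08]
0.03 [0.72 0.13 0.28]
0.01 [1.36 0.13 0.08]
0 [ 1.68  0.14 -0.02]
```

Joint 6 is near its limit, so I'll untilt and press with the tool nearly vertical.

>>> {"op": "arm_command", "data": {
  "delta_pos": [
    [-0.2,0,-0.2],
    [-0.2,0,-0.2],
    [0,0,-0.2],
    [0,0,0],
    [0,0,0]
  ],
  "rotation": [
    [0,-0.6,0],
    [0,-0.7,0],
    [0,-0.7,0],
    [0,0,0],
    [0,0,0]
  ]
}}

```text
clock: 13.05
position: [0.4339, -0.0776, 0.1187]
tool_rot: [-3.121, 1.557, 0.152]
force: [-0.2, 0.0, 0.1]
grip_width: -0.0001
```

```bash
sed -i 's/Rk(.22,-1)/Rk(.0,-1)/' key2.py; python3 key2.py
```

```text
p [ 0.4339 -0.0776  0.1187] t 13.05 F [-0.2  0.   0.1] |F|n 0.1 q [-0.39  0.52  0.56  2.21 -0.55  0.54 -0.85]
edge height over key along n (mm) 54.0 rot [ 0.1  -0.13  0.  ]
0.03 [1.19 0.03 0.49]
0.01 [1.77 0.03 0.16]
0 [ 2.06  0.03 -0.  ]
```

>>> {"op": "arm_command", "data": {
  "delta_pos": [
    [0.5,0.03,0],
    [0.5,0,0],
    [0.4,0,0],
    [0,0,0],
    [0,0,0]
  ],
  "rotation": [
    [0.1,-0.1,0],
    [0,0,0],
    [0,0,0],
    [0,0,0],
    [0,0,0]
  ]
}}

```text
clock: 13.55
position: [0.4319, -0.0796, 0.077]
tool_rot: [-3.087, 1.565, 0.172]
force: [-0.3, -0.9, 0.3]
grip_width: 0.0003
```

```bash
python3 key2.py
```

```text
p [ 0.4319 -0.0796  0.077 ] t 13.55 F [-0.3 -0.9  0.3] |F|n 0.4 q [-0.31  0.59  0.47  2.22 -0.63  0.45 -0.78]
edge height over key along n (mm) 19.0 rot [-0.02 -0.05  0.  ]
0.03 [-0.2  -0.03  0.39]
0.01 [ 0.38 -0.03  0.06]
0 [ 0.67 -0.03 -0.1 ]
```

>>> {"op": "arm_command", "data": {
  "delta_pos": [
    [0.2,-0.03,-0.05],
    [0.2,0,-0.05],
    [0.1,0,0],
    [0,0,0]
  ],
  "rotation": [
    [0,0,0],
    [0,0,0],
    [0,0,0],
    [0,0,0]
  ]
}}

```text
clock: 13.95
position: [0.4354, -0.0783, 0.0623]
tool_rot: [-3.105, 1.563, 0.155]
force: [-0.3, -0.0, 0.1]
grip_width: -0.0002
```

>>> {"op": "arm_command", "data": {
  "delta_pos": [
    [0.04,0,0],
    [0.04,0,0]
  ],
  "rotation": [
    [0,0,0],
    [0,0,0]
  ]
}}

```text
clock: 14.15
position: [0.4355, -0.0783, 0.0598]
tool_rot: [-3.117, 1.563, 0.142]
force: [-0.3, -0.1, -1.7]
grip_width: -0.0002
```

```bash
python3 key2.py
```

```text
p [ 0.4355 -0.0783  0.0598] t 14.15 F [-0.3 -0.1 -1.7] |F|n -1.3 q [-0.28  0.63  0.43  2.22 -0.66  0.41 -0.76]
edge height over key along n (mm) 2.2 rot [-0.02 -0.08  0.  ]
0.03 [-0.77 -0.    0.51]
0.01 [-0.19 -0.    0.18]
0 [ 0.1  -0.    0.02]
```

>>> {"op": "arm_command", "data": {
  "delta_pos": [
    [0.04,0,0],
    [0,0,0]
  ],
  "rotation": [
    [0,0,0],
    [0,0,0]
  ]
}}

```text
clock: 14.35
position: [0.4356, -0.0783, 0.0585]
tool_rot: [-3.126, 1.563, 0.134]
force: [0.1, -0.5, 0.0]
grip_width: -0.0002
```

>>> {"op": "arm_command", "data": {
  "delta_pos": [
    [0.04,0,0],
    [0,0,0]
  ],
  "rotation": [
    [0,0,0],
    [0,0,0]
  ]
}}

```text
clock: 14.55
position: [0.4356, -0.0783, 0.0573]
tool_rot: [-3.132, 1.563, 0.128]
force: [0.6, -0.7, 0.1]
grip_width: 0.0004
```

>>> {"op": "arm_command", "data": {
  "delta_pos": [
    [0.04,0,0],
    [0,0,0]
  ],
  "rotation": [
    [0,0,0],
    [0,0,0]
  ]
}}

```text
clock: 14.75
position: [0.4357, -0.0783, 0.056]
tool_rot: [-3.134, 1.563, 0.125]
force: [-0.3, -0.7, 1.2]
grip_width: 0.0001
```

>>> {"op": "arm_command", "data": {
  "delta_pos": [
    [0.04,0,0],
    [0,0,0]
  ],
  "rotation": [
    [0,0,0],
    [0,0,0]
  ]
}}

```text
clock: 14.95
position: [0.436, -0.0783, 0.055]
tool_rot: [-3.138, 1.562, 0.121]
force: [-1.8, 0.1, 5.8]
grip_width: -0.0
```

>>> {"op": "arm_command", "data": {
  "delta_pos": [
    [0.03,0,0],
    [0,0,0]
  ],
  "rotation": [
    [0,0,0],
    [0,0,0]
  ]
}}

```text
clock: 15.15
position: [0.4363, -0.0783, 0.0544]
tool_rot: [-3.095, 1.561, 0.165]
force: [-3.6, 1.0, 12.3]
grip_width: -0.0003
```

>>> {"op": "arm_command", "data": {
  "delta_pos": [
    [0,0,0]
  ],
  "rotation": [
    [0,0,0]
  ]
}}

```text
clock: 15.25
position: [0.4362, -0.0783, 0.0546]
tool_rot: [-3.075, 1.561, 0.184]
force: [-2.0, -0.1, 8.6]
grip_width: 0.0001
```

>>> {"op": "arm_command", "data": {
  "delta_pos": [
    [0,0,0],
    [0,0,0]
  ],
  "rotation": [
    [0,0,0],
    [0,0,0]
  ]
}}

```text
clock: 15.45
position: [0.4361, -0.0783, 0.0548]
tool_rot: [-3.04, 1.561, 0.219]
force: [-0.9, 0.1, 6.6]
grip_width: -0.0001
```

>>> {"op": "arm_command", "data": {
  "delta_pos": [
    [0.015,0,0],
    [0.015,0,0]
  ],
  "rotation": [
    [0,0,0],
    [0,0,0]
  ]
}}

```text
clock: 15.65
position: [0.4363, -0.0783, 0.0543]
tool_rot: [-3.022, 1.56, 0.237]
force: [-2.5, 1.0, 16.5]
grip_width: 0.0004
```

>>> {"op": "arm_command", "data": {
  "delta_pos": [
    [0.01,0,0],
    [0.01,0,0]
  ],
  "rotation": [
    [0,0,0],
    [0,0,0]
  ]
}}

```text
clock: 15.85
position: [0.4363, -0.0783, 0.0542]
tool_rot: [-2.965, 1.559, 0.293]
force: [-3.6, 1.4, 16.6]
grip_width: -0.0002
```

>>> {"op": "arm_command", "data": {
  "delta_pos": [
    [0.003,0,0],
    [0.006,0,0]
  ],
  "rotation": [
    [0,0,0],
    [0,0,0]
  ]
}}

```text
clock: 16.05
position: [0.4362, -0.0783, 0.0545]
tool_rot: [-2.927, 1.559, 0.331]
force: [-2.6, 0.4, 10.9]
grip_width: -0.0001
```

>>> {"op": "arm_command", "data": {
  "delta_pos": [
    [0.006,0,0],
    [0.006,0,0]
  ],
  "rotation": [
    [0,0,0],
    [0,0,0]
  ]
}}

```text
clock: 16.25
position: [0.4362, -0.0783, 0.0545]
tool_rot: [-2.896, 1.558, 0.362]
force: [-0.9, 0.1, 10.5]
grip_width: 0.0002
```

>>> {"op": "arm_command", "data": {
  "delta_pos": [
    [0.006,0,0],
    [0.006,0,0]
  ],
  "rotation": [
    [0,0,0],
    [0,0,0]
  ]
}}

```text
clock: 16.45
position: [0.4362, -0.0783, 0.0545]
tool_rot: [-2.877, 1.557, 0.381]
force: [-1.1, -0.0, 10.3]
grip_width: 0.0
```

Steady at about 10.5 N. I'll raise it slightly and hold for over a second.

>>> {"op": "arm_command", "data": {
  "delta_pos": [
    [0.0075,0,0],
    [0.0075,0,0],
    [0.0075,0,0],
    [0.0075,0,0]
  ],
  "rotation": [
    [0,0,0],
    [0,0,0],
    [0,0,0],
    [0,0,0]
  ]
}}

```text
clock: 16.85
position: [0.4362, -0.0783, 0.0544]
tool_rot: [-2.835, 1.556, 0.422]
force: [-3.2, 0.5, 11.7]
grip_width: 0.0002
```

>>> {"op": "arm_command", "data": {
  "delta_pos": [
    [0.007,0,0],
    [0.007,0,0],
    [0.007,0,0],
    [0.007,0,0]
  ],
  "rotation": [
    [0,0,0],
    [0,0,0],
    [0,0,0],
    [0,0,0]
  ]
}}

```text
clock: 17.25
position: [0.4362, -0.0783, 0.0544]
tool_rot: [-2.793, 1.555, 0.463]
force: [-2.3, 0.4, 11.4]
grip_width: -0.0002
```

>>> {"op": "arm_command", "data": {
  "delta_pos": [
    [0.007,0,0],
    [0.007,0,0],
    [0.007,0,0],
    [0.007,0,0]
  ],
  "rotation": [
    [0,0,0],
    [0,0,0],
    [0,0,0],
    [0,0,0]
  ]
}}

```text
clock: 17.65
position: [0.4362, -0.0784, 0.0544]
tool_rot: [-2.761, 1.554, 0.495]
force: [-1.9, 0.7, 11.5]
grip_width: -0.0
```

```bash
python3 - <<'E'
from h import *
im,pc=snap('side','pics/s6.png')
cv2.imwrite('pics/s6c.png',cv2.resize(im[130:280,220:400,::-1],None,fx=4,fy=4,interpolation=cv2.INTER_CUBIC))
E
```

```text
(no output)
```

View pics/s6c.png

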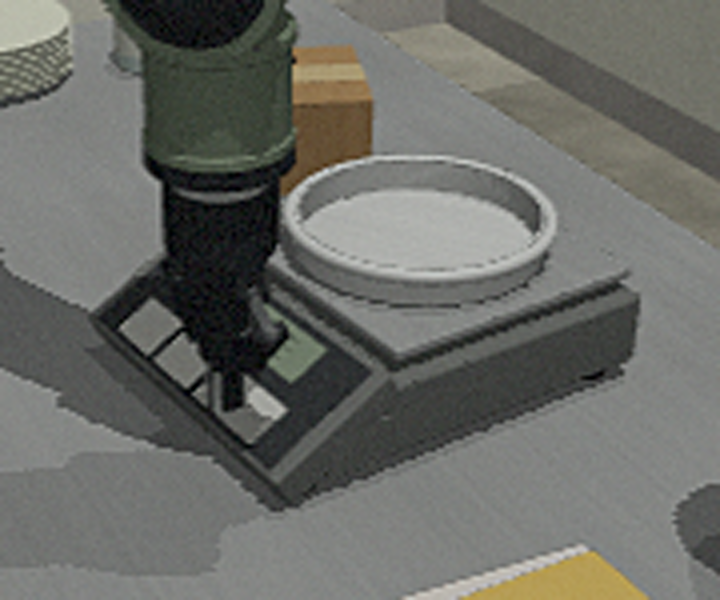

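The fingers stand on the wide tare key (about (240,405) in this crop), and the pan is untouched and flat. Force held near 11–12 N for over a second. Lifting off.

>>> {"op": "arm_command", "data": {
  "delta_pos": [
    [-0.3,0,0],
    [-0.6,0,0],
    [-1,0,0],
    [-1,0,0],
    [-1,0,0],
    [-1,0,0],
    [-0.5,0,0],
    [0,0,0]
  ],
  "rotation": [
    [0,0,0],
    [0,0,0],
    [0,0,0],
    [0,0,0],
    [0,0,0],
    [0,0,0],
    [0,0,0],
    [0,0,0]
  ]
}}

```text
clock: 18.5
position: [0.4319, -0.0808, 0.2244]
tool_rot: [-2.619, 1.556, 0.634]
force: [-0.7, 0.5, -0.4]
grip_width: 0.0005
```

```bash
cat > ch.py <<'E'
from key import *
import sys
go([float(a) for a in sys.argv[1:4]],Rk(0,-1,float(sys.argv[4]))); print(monitor.observe()['qpos'].round(2))
E
python3 ch.py .47 -.372 .25 .011
```

```text
p [ 0.4319 -0.0808  0.2244] F [-0.7  0.5 -0.4] M [ 0.   -0.01  0.  ] w 0.0005 t 18.5
delta units [-0.93  9.78 -0.2 ] rot units [ 0.95 -0.12  0.08]
[-0.57  0.33  0.78  2.12 -0.34  0.8  -1.03]
```

>>> {"op": "arm_command", "data": {
  "delta_pos": [
    [-0.1,0.5,0],
    [-0.1,0.9,0],
    [-0.1,1,-0.1],
    [-0.1,1,-0.2],
    [-0.1,1,-0.2],
    [-0.1,1,-0.2],
    [-0.1,1,-0.2],
    [-0.1,1,-0.2],
    [-0.1,1,0],
    [-0.1,0.8,0]
  ],
  "rotation": [
    [0.2,0,0],
    [0.2,0,0],
    [0.2,0,0],
    [0.2,0,0],
    [0.15,0,0],
    [0,0,0],
    [0,0,0],
    [0,0,0],
    [0,0,0],
    [0,0,0]
  ],
  "gripper": -1
}}

```text
clock: 19.5
position: [0.47, -0.3709, 0.2453]
tool_rot: [-1.731, 1.557, 1.414]
force: [0.3, 0.0, -0.2]
grip_width: 0.0854
```

>>> {"op": "arm_command", "data": {
  "delta_pos": [
    [0,0.5,0],
    [0,0,0],
    [0,0,0]
  ],
  "rotation": [
    [0,0,0],
    [0,0,0],
    [0,0,0]
  ]
}}

```text
clock: 19.8
position: [0.466, -0.3925, 0.2421]
tool_rot: [-1.417, 1.557, 1.719]
force: [0.6, 1.1, -0.2]
grip_width: 0.0855
```

```bash
python3 ch.py .4956 -.372 .12 .011; cat > cheese.py <<'E'
from h import *
im,pc=snap('wrist','pics/w7.png')
hsv=cv2.cvtColor(im,cv2.COLOR_RGB2HSV); m=cv2.inRange(hsv,(18,100,60),(35,255,255)); 
cs=sorted(cv2.findContours(m,0,2)[0],key=cv2.contourArea)[-1:]; c=cs[0]; hull=cv2.convexHull(c)
print('area',cv2.contourArea(c),'bbox',cv2.boundingRect(c),'V',im[...,0][m>0].min())
# fit silhouette hull of box
def sil(q):
    Rz=R.from_euler('z',q[2]).as_matrix()
    P=np.array([Rz@np.array([i*.05,j*.028,k*.03])+[q[0],q[1],.045] for i in(-1,1) for j in(-1,1) for k in(-1,1)])
    return cv2.convexHull(proj('wrist',P,pc).astype(np.float32))
pts=hull.reshape(-1,2).astype(float)
f=lambda q:[cv2.pointPolygonTest(sil(q),(float(a),float(b)),True) for a,b in pts]
r=least_squares(f,[.4956,-.372,.011],diff_step=1e-3,x_scale=[.01,.01,.1],loss='soft_l1'); print('cheese',r.x.round(4),np.round(f(r.x),1))
E
python3 cheese.py
```

```text
p [ 0.466  -0.3925  0.2421] F [ 0.6  1.1 -0.2] M [-0.03  0.01 -0.01] w 0.0855 t 19.8
delta units [ 4.08 -0.63 -0.99] rot units [-0.16  0.02  0.13]
[ 0.14  0.61  0.73  1.66 -0.47  1.06 -0.56]
area 8109.0 bbox (221, 84, 75, 125) V 65
cheese [ 0.4938 -0.3741  0.0633] [ 1.7  0.7 -0.1  0.   2.5  1.7  0.8  0.4  1.2  1.   0.1 -0.7 -0.5  1.
  1.3  1.7  1.2  0.5  0.3  0.1  1.5]
```

```bash
python3 ch.py .4945 -.3735 .12 .045
```

```text
p [ 0.466  -0.3923  0.2421] F [-0.8 -0.1 -0.8] M [0.06 0.   0.  ] w 0.0854 t 19.85
delta units [ 4.08 -0.58 -0.96] rot units [-0.48  0.02  0.13]
[ 0.14  0.61  0.73  1.66 -0.47  1.06 -0.56]
```

>>> {"op": "arm_command", "data": {
  "delta_pos": [
    [0.8,-0.2,-0.25],
    [0.8,-0.2,-0.25],
    [0.8,-0.2,-0.25],
    [0.8,0,-0.2],
    [0.4,0,0],
    [0,0,0],
    [0,0,0]
  ],
  "rotation": [
    [-0.15,0,0.1],
    [-0.15,0,0],
    [-0.1,0,0],
    [0,0,0],
    [0,0,0],
    [0,0,0],
    [0,0,0]
  ]
}}

```text
clock: 20.55
position: [0.4953, -0.3688, 0.1307]
tool_rot: [-1.306, 1.566, 1.876]
force: [-0.0, 0.3, 0.4]
grip_width: 0.0852
```

```bash
python3 ch.py .4945 -.3735 .046 .045; python3 cheese.py
```

```text
p [ 0.4953 -0.3688  0.1307] F [-0.   0.3  0.4] M [-0.05  0.02  0.01] w 0.0852 t 20.55
delta units [2.82 0.17 0.03] rot units [-0.04  0.01  0.04]
[ 0.14  0.75  0.63  1.73 -0.56  0.85 -0.5 ]
area 17728.0 bbox (236, 136, 108, 181) V 60
cheese [ 0.4915 -0.3735  0.044 ] [-1.4 -0.4  0.7  0.5  1.5  1.   1.2  1.8  2.1  3.   4.8  3.8  1.8  0.9
  0.5  0.6  0.8  1.3  1.4  1.   0.8  0.4 -0.6 -1.6]
```

>>> {"op": "arm_command", "data": {
  "delta_pos": [
    [0.5,0.1,0.06],
    [0.6,0.06,0],
    [0.6,0,0],
    [0.5,0,0],
    [0.4,0,0],
    [0.1,0,0],
    [0,0,0]
  ],
  "rotation": [
    [0,0,0],
    [0,0,0],
    [0,0,0],
    [0,0,0],
    [0,0,0],
    [0,0,0],
    [0,0,0]
  ]
}}

```text
clock: 21.3
position: [0.4933, -0.3753, 0.045]
tool_rot: [-1.962, 1.568, 1.219]
force: [-0.8, 1.0, 0.4]
grip_width: 0.0856
```

```bash
python3 ch.py .4925 -.3735 .046 .045
```

```text
p [ 0.4933 -0.3753  0.045 ] F [-0.8  1.   0.4] M [0.02 0.01 0.  ] w 0.0856 t 21.3
delta units [-0.03 -0.06  0.02] rot units [-0.05 -0.01  0.03]
[ 0.21  0.86  0.53  1.76 -0.64  0.7  -0.43]
```

>>> {"op": "arm_command", "data": {
  "delta_pos": [
    [0,0,0],
    [0,0,0],
    [0,0,0],
    [0,0,0],
    [0,0,0],
    [0,0,0],
    [0,0,0],
    [0,0,0]
  ],
  "rotation": [
    [0,0,0],
    [0,0,0],
    [0,0,0],
    [0,0,0],
    [0,0,0],
    [0,0,0],
    [0,0,0],
    [0,0,0]
  ],
  "gripper": 1,
  "grip_force": 40
}}

```text
clock: 22.1
position: [0.4942, -0.3756, 0.0469]
tool_rot: [-2.659, 1.567, 0.523]
force: [0.7, 0.3, -2.2]
grip_width: 0.0555
```

>>> {"op": "arm_command", "data": {
  "delta_pos": [
    [-0.2,0,0],
    [-0.5,0,0],
    [-0.8,0,0],
    [-1,0,0],
    [-1,0,0],
    [-1,0,0],
    [-1,0,0],
    [-0.6,0,0],
    [-0.2,0,0],
    [0,0,0]
  ],
  "rotation": [
    [0,0,0],
    [0,0,0],
    [0,0,0],
    [0,0,0],
    [0,0,0],
    [0,0,0],
    [0,0,0],
    [0,0,0],
    [0,0,0],
    [0,0,0]
  ]
}}

```text
clock: 23.1
position: [0.4917, -0.3765, 0.2522]
tool_rot: [-3.115, 1.565, 0.064]
force: [-0.4, -0.4, -2.9]
grip_width: 0.0558
```

```bash
python3 ch.py .6315 -.004 .235 .045
```

```text
p [ 0.4917 -0.3765  0.2522] F [-0.4 -0.4 -2.9] M [0.01 0.05 0.07] w 0.0558 t 23.1
delta units [  0.6  -12.24  -5.11] rot units [-0.08 -0.06  0.  ]
[ 0.09  0.61  0.73  1.64 -0.46  1.07 -0.58]
```

>>> {"op": "arm_command", "data": {
  "delta_pos": [
    [0,-0.4,-0.15],
    [0,-0.8,-0.35],
    [0,-1,-0.42],
    [0,-1,-0.42],
    [0,-1,-0.42],
    [0,-1,-0.42],
    [0,-1,-0.42],
    [0,-1,-0.42],
    [0,-1,-0.42],
    [0,-1,-0.42]
  ],
  "rotation": [
    [0,0,0],
    [0,0,0],
    [0,0,0],
    [0,0,0],
    [0,0,0],
    [0,0,0],
    [0,0,0],
    [0,0,0],
    [0,0,0],
    [0,0,0]
  ]
}}

```text
clock: 24.1
position: [0.596, -0.0816, 0.2431]
tool_rot: [-0.407, 1.562, 2.766]
force: [0.4, -0.4, -3.2]
grip_width: 0.0555
```

>>> {"op": "arm_command", "data": {
  "delta_pos": [
    [0,-1,-0.42],
    [0,-0.8,-0.35],
    [0,-0.5,-0.2],
    [0,-0.2,0],
    [0,0,0],
    [0,0,0]
  ],
  "rotation": [
    [0,0,0],
    [0,0,0],
    [0,0,0],
    [0,0,0],
    [0,0,0],
    [0,0,0]
  ]
}}

```text
clock: 24.7
position: [0.6211, 0.0045, 0.2375]
tool_rot: [-0.237, 1.554, 2.942]
force: [1.3, -0.8, -2.5]
grip_width: 0.0555
```

```bash
python3 ch.py .632 -.004 .16 .045
```

```text
p [0.6211 0.0045 0.2375] F [ 1.3 -0.8 -2.5] M [-0.08 -0.02  0.03] w 0.0555 t 24.7
delta units [ 2.58  0.31 -0.39] rot units [-0.07  0.16  0.04]
[-0.56  0.65  0.74  1.63 -0.48  1.07 -1.22]
```

>>> {"op": "arm_command", "data": {
  "delta_pos": [
    [0.3,0.15,-0.2],
    [0.5,0.15,-0.2],
    [0.6,0,0],
    [0.6,0,0],
    [0.4,0,0],
    [0.1,0,0],
    [0,0,0]
  ],
  "rotation": [
    [-0.04,0.08,0.02],
    [-0.04,0.08,0.02],
    [0,0,0],
    [0,0,0],
    [0,0,0],
    [0,0,0],
    [0,0,0]
  ]
}}

```text
clock: 25.4
position: [0.6338, -0.0141, 0.1584]
tool_rot: [2.491, 1.566, -0.614]
force: [0.5, -0.2, -2.9]
grip_width: 0.0556
```

```bash
python3 ch.py .632 -.004 .123 .045
```

```text
p [ 0.6338 -0.0141  0.1584] F [ 0.5 -0.2 -2.9] M [ 0.01  0.01 -0.02] w 0.0556 t 25.4
delta units [ 1.18 -0.34  0.05] rot units [-0.08 -0.04 -0.03]
[-0.49  0.74  0.67  1.68 -0.56  0.92 -1.14]
```

>>> {"op": "arm_command", "data": {
  "delta_pos": [
    [0.2,-0.17,0.05],
    [0.3,-0.17,0],
    [0.25,0,0],
    [0.15,0,0],
    [0.05,0,0],
    [0,0,0]
  ],
  "rotation": [
    [-0.08,-0.04,-0.03],
    [0,0,0],
    [0,0,0],
    [0,0,0],
    [0,0,0],
    [0,0,0]
  ]
}}

```text
clock: 26.0
position: [0.6326, -0.0028, 0.1289]
tool_rot: [-2.782, 1.569, 0.406]
force: [0.3, 0.2, -1.6]
grip_width: 0.0558
```

```bash
python3 ch.py .632 -.004 .123 .045
```

```text
p [ 0.6326 -0.0028  0.1289] F [ 0.3  0.2 -1.6] M [-0.01 -0.04  0.  ] w 0.0558 t 26.0
delta units [0.2  0.04 0.02] rot units [ 0.02 -0.02  0.01]
[-0.49  0.77  0.64  1.7  -0.58  0.87 -1.12]
```

>>> {"op": "arm_command", "data": {
  "delta_pos": [
    [0.06,0,0],
    [0.06,0,0],
    [0.04,0,0],
    [0,0,0]
  ],
  "rotation": [
    [0,0,0],
    [0,0,0],
    [0,0,0],
    [0,0,0]
  ]
}}

```text
clock: 26.4
position: [0.6329, -0.0031, 0.1243]
tool_rot: [-2.95, 1.568, 0.238]
force: [0.0, 0.2, -2.3]
grip_width: 0.0556
```

>>> {"op": "arm_command", "data": {
  "delta_pos": [
    [0.04,0,0],
    [0.03,0,0],
    [0,0,0]
  ],
  "rotation": [
    [0,0,0],
    [0,0,0],
    [0,0,0]
  ]
}}

```text
clock: 26.7
position: [0.6331, -0.0032, 0.1222]
tool_rot: [-2.961, 1.568, 0.227]
force: [-0.9, -0.1, -2.2]
grip_width: 0.0557
```

>>> {"op": "arm_command", "data": {
  "delta_pos": [
    [0.03,0,0],
    [0,0,0]
  ],
  "rotation": [
    [0,0,0],
    [0,0,0]
  ]
}}

```text
clock: 26.9
position: [0.6332, -0.0032, 0.1222]
tool_rot: [-2.851, 1.567, 0.337]
force: [-0.7, 1.0, -3.0]
grip_width: 0.0553
```

>>> {"op": "arm_command", "data": {
  "delta_pos": [
    [0.03,0,0],
    [0,0,0]
  ],
  "rotation": [
    [0,0,0],
    [0,0,0]
  ]
}}

```text
clock: 27.1
position: [0.6334, -0.0033, 0.1221]
tool_rot: [-2.79, 1.566, 0.398]
force: [-0.4, 0.8, -2.6]
grip_width: 0.0557
```

>>> {"op": "arm_command", "data": {
  "delta_pos": [
    [0.03,0,0],
    [0.03,0,0]
  ],
  "rotation": [
    [0,0,0],
    [0,0,0]
  ]
}}

```text
clock: 27.3
position: [0.6336, -0.0033, 0.1219]
tool_rot: [-2.681, 1.565, 0.506]
force: [-10.2, 1.8, 22.3]
grip_width: 0.0558
```

Contact is confirmed. I'll relax, release fully, and retract.

>>> {"op": "arm_command", "data": {
  "delta_pos": [
    [0,0,0],
    [0,0,0],
    [0,0,0]
  ],
  "rotation": [
    [0,0,0],
    [0,0,0],
    [0,0,0]
  ]
}}

```text
clock: 27.6
position: [0.6337, -0.0033, 0.122]
tool_rot: [-2.695, 1.565, 0.492]
force: [-0.8, 0.2, 1.2]
grip_width: 0.0556
```

>>> {"op": "arm_command", "data": {
  "delta_pos": [
    [0,0,0],
    [0,0,0],
    [0,0,0],
    [0,0,0],
    [0,0,0],
    [0,0,0],
    [0,0,0]
  ],
  "rotation": [
    [0,0,0],
    [0,0,0],
    [0,0,0],
    [0,0,0],
    [0,0,0],
    [0,0,0],
    [0,0,0]
  ],
  "gripper": -0.7
}}

```text
clock: 28.3
position: [0.6339, -0.0034, 0.1218]
tool_rot: [-2.772, 1.565, 0.416]
force: [0.4, -0.3, -0.7]
grip_width: 0.0723
```

>>> {"op": "arm_command", "data": {
  "delta_pos": [
    [-0.3,0,0],
    [-0.6,0,0],
    [-1,0,0],
    [-1,0,0],
    [-1,0,0],
    [-1,0,0],
    [-0.5,0,0],
    [0,0,0]
  ],
  "rotation": [
    [0,0,0],
    [0,0,0],
    [0,0,0],
    [0,0,0],
    [0,0,0],
    [0,0,0],
    [0,0,0],
    [0,0,0]
  ]
}}

```text
clock: 29.1
position: [0.6323, -0.0049, 0.2944]
tool_rot: [-2.905, 1.565, 0.281]
force: [0.5, -1.2, 0.1]
grip_width: 0.0728
```

```bash
python3 - <<'E'
from h import *
im,pc=snap('side','pics/s8.png'); im2,_=snap('scene','pics/sc8.png')
a=[cv2.resize(i,None,fx=2.2,fy=2.2,interpolation=cv2.INTER_CUBIC) for i in (im[120:270,220:400,::-1],im2[160:310,130:310,::-1])]
cv2.imwrite('pics/fin.png',np.hstack(a))
hsv=cv2.cvtColor(im,cv2.COLOR_RGB2HSV); m=cv2.inRange(hsv,(18,100,60),(35,255,255)); m[:, :200]=0
c=max(cv2.findContours(m,0,2)[0],key=cv2.contourArea); print('cheese bbox side',cv2.boundingRect(c))
P=np.array([[i*.05,j*.028,k] for i in(-1,1) for j in(-1,1) for k in(.091,.151)])+[.631,-.003,0]
print('expected',proj('side',P).min(0),proj('side',P).max(0))
E
```

```text
cheese bbox side (307, 166, 39, 30)
expected [305.19536863 164.90524724] [345.31499381 197.33483273]
```

View pics/fin.png

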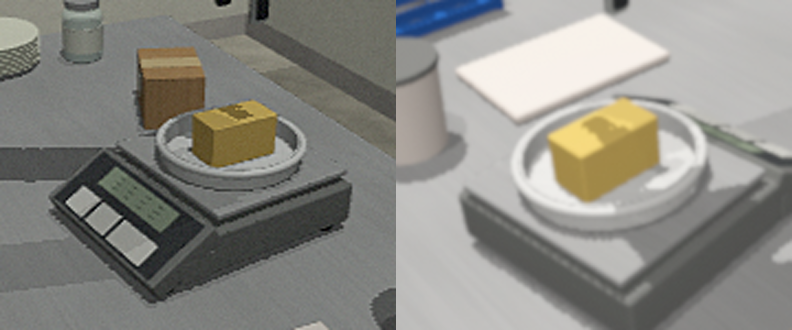

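The cheese lies flat in the middle of the pan, and the pan is centred and flat on the platter. The robot is clear of everything and the carton and tub look undisturbed, so I'm handing in.

```bash
python3 -c "
from workcell import bot; print(bot.job_done())"
```

```text
the job is handed in; nothing more can be done
None
```

I set the leftmost pan on the platter, pressed the tare key, laid the cheese in the pan, and handed the job in at about 29 s. No verdict is reported.

**Pan:** it measured about 7 mm off the platter's centre (30 mm allowed), flat and let go.

**Tare:** the key was held for about 1.6 s at readings of 10–12 N. While I was finding the right push, readings peaked at about 17 N. That is close to the 18 N limit, and the sensor has about 1 N of noise. My first plan was to press square to the key, but that brought a joint to its limit, so I pressed with the tool vertical. A picture at the end of the hold showed the fingers on the tare key only.

**Cheese:** the last side picture put its outline within 1–2 pixels of where it should be for lying flat near the pan's centre. While lowering it, the last two probing steps read 22 N at the tool. I relaxed that before letting go.

**Bystanders:** the carton and tub looked unmoved in the pictures. I did not measure them again.

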